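# Draw the drip tray home with a hand hoe

### The arm

A 6-joint arm with a two-finger parallel gripper is mounted at the origin on the work surface. World frame = base frame: x ahead of the robot, y to its left, z up, the work surface at z = 0. Lengths are in m, angles in rad, forces in N, time in s.
With the tool pointing down it reaches from about 0.35 to 0.775 m from the base axis. Payload 7.3 kg.
Tool frame: the origin (TCP) lies on the mounting face of the last link; the fingertips stand 178 mm ahead of it and the grasp point (between the pads) lies 159 mm ahead of it (robot.tcp_to_tips is the distance from the TCP to the fingertips, in m); z points along the fingers, y is the direction in which the jaws open and shut (so a half turn about z gives the same grasp; the last joint's range is limited). The gripper opens to 92 mm and grips with 3 to 60 N. Pads are 19 mm wide; open, the fingers measure 130 mm over their backs; the gripper's body (75 mm by 190 mm) begins 47 mm behind the grasp point.
Start: joints at [-1.318, 0.342, 1.524, -0, 1.275, -0.146], TCP at [0.204, -0.484, 0.405] pointing down, gripper open.
Joint ranges: [-2.53, 2.53], [-0.77, 2.02], [0.04, 2.7], [-1, 4.14], [0.28, 2.66], [-3.11, 3.11]. Speed limits (rad/s): [2.57, 2.57, 3.14, 3.14, 3.14, 3.14].

### API

Orientations are given as [roll, pitch, yaw] about the fixed x, y, z axes, in that order (R = Rz(yaw) Ry(pitch) Rx(roll)).
In Python, from cell import robot, viewer gives the robot as it stands.
- The arm moves only by the shell command python3 -m creep 'ROWS' [OPENING] [FORCE]. ROWS is JSON, a list that holds one entry, the list of rows, each a list of 6 numbers: the shift along the world's x, y, z in mm, then the turn, a rotation vector about the world's x, y, z in degrees. A call has 1 to 5 rows; each row shifts and turns the pose as measured when the row begins; what a row does not reach is not made up. A row lasts 1/12 s, in which the tool goes at most 41.7 mm and 7.16 degrees, less where a joint would pass 70% of its speed; a pose out of reach is approached as far as the arm can. A call with a gripper value outside its range is refused whole. OPENING is the closure, from -1 (fully open) to 1 (shut), set as the call begins (- or left out, the last holds). The fingers move at their own pace and stop on an object; FORCE is the grip in N (left out, the last holds). Time passes only in rows, so rows that do not move let the fingers close. It gives the time, the measured TCP pose, the force and the opening at its end, in the units of the state.
- robot.observe(): the state, without advancing time (a new reading comes with each control period).
- viewer.read_camera(name): name is "side" or "top"; returns the picture (480x640x3 uint8, blue, green, red); there is no depth.
- viewer.camera_model(name): a dict with "fx", "fy", "cx", "cy" (pixels), "pose" (4x4, takes a point from camera to world coordinates). Camera axes: x right, y up, looking along -z (the intrinsics and any distortion apply to the point x, -y, -z); pixel columns grow to the right and rows downward; lengths in m; the calibration is good to about 2 mm. A picture is of the moment at which its call begins. camera_model takes no time and is no camera call.
- robot.hand_in(): hands the job in, once; it reports no verdict.
The state is a dict: "time": time; "qpos": joint angles; "qvel": joint speeds; "joint_efforts": joint torques, N m; "tool_pos": TCP position; "tool_rot": TCP orientation; "contact_force": force on the tool from outside, world axes, zero at the start; "torque": the same for the moment, N m; "opening": finger opening in m.
Only numpy, scipy, OpenCV 4.12 (cv2) and the standard library are available. Lean on these libraries where they do the work, as an engineer would, in place of code of your own. Each camera call takes 0.05 s, during which the arm holds its last target. There are 200 camera calls.

### The job

The drip tray with the potted cactus has been pushed too far back under the grey shelf: take the hand hoe from its rest, hook its blade inside the tray's near rim and draw the tray gently along the bench until its near wall bears flush on the black stop plate of the dark batten. Keep a light, steady pull on it there for about a second so that it is truly home (a few newtons more than sliding takes, about 6, and never more than 15 on the blade, and no slamming), then unhook the hoe and lay it back in the two notches of its rest. Move the tray with the hoe only, keep the pot standing upright in it, and leave the jars, the pruner holder, the shelf and the stacked pots undisturbed.

Things in the scene. Friction and masses are not known exactly. Their poses are not given: they have to be found in the camera images.
- hoe: Hand hoe, 0.16 kg. Origin at the centre of its orange handle; x along the handle to the blade, z up, blade hanging down. Handle: flat-sided bar 24 (y) by 26 mm (z), x = -90 to 85 mm; grip it across y near the origin, 60 N or more. A 10 mm steel neck leads on to the flat steel blade, 40 mm wide (y), x = 148 to 152 mm, z = +4 down to -58 mm.
- hoe_edge (a point): Point on the blade's face that looks back at the handle: x = 148, y = 0, z = -40 mm in the hoe's frame.
- rest: Fixed wooden tool rest, left or right on the bench; origin under its centre, x as the hoe's. Posts at x = -55 and +55 mm, 14 mm thick, 70 mm wide, each with an open notch 40 mm wide (y): floor 80 mm, lips 94 mm above the bench; free between for the fingers. The hoe lies in both notches, its origin about 93 mm above the rest's origin and within 6 mm of it sideways, blade beyond the +x post.
- tray: Loose white ceramic drip tray, 140 (x) by 180 (y) by 40 mm tall, 0.25 to 0.5 kg, open on top, walls and floor 6 mm thick. Origin at the centre of its underside, on the bench; the near wall (towards the robot and the batten) is at -x: outer face x = -70, inner face x = -64 mm. It slides on the bench with about 2 to 6 N.
- pot: Small terracotta pot with a cactus, rim 74 mm across, pot 68 mm and cactus 117 mm tall, about 0.2 kg, standing loose on the tray's floor in its far half. Origin at the centre of its underside, z up.
- batten: Dark wooden batten fixed to the bench before the tray, parallel to the shelf, 18 (x) by 220 (y) by 25 mm tall; origin under its centre, +x to the tray. It carries a black rubber-faced stop plate, 120 mm wide, 26 mm tall, on steel rods: the plate's far face, the stop for the tray's near wall, stands at x = 19 to 54 mm, set differently each time and not reported: feel for it while pulling along -x.
- shelf: Fixed narrow grey shelf over the tray: a board 100 (x) by 440 (y) by 18 mm, underside 175 mm above the bench, on two end boards at y = -205 and +205 mm (18 mm thick, 80 mm deep). Origin on the bench below the board's centre. Open in front (-x) and behind.
- jar0: Loose glass jar with black lid, 60 mm across, 85 mm tall, on the shelf; origin under its centre.
- jar1: Loose glass jar like jar0, on the shelf.
- jar2: Loose glass jar like jar0, on the shelf.
- holder: Loose green plastic hand pruner holder, 50 by 60 by 85 mm with red handles sticking out to 126 mm, on the shelf; origin under its centre.
- potstack: Fixed stack of terracotta pots, 110 mm across, 114 mm tall, on the bench on the side where the rest is not; origin under its centre.
There are look-alikes about, which are no part of the job. What is shaped like the rest but yellow is not meant. Leave any purple look-alike of the pot alone.

How it is judged:
On the way, in this order (a step that is already met when the one before it is completed fails the run):
1. the hoe's blade, lowered inside the tray, is drawn against the inside of the near wall (x of hoe_edge in the frame of tray between -0.072 and -0.045 m and y of hoe_edge in the frame of tray between -0.075 and 0.075 m and z of hoe_edge in the frame of tray below 0.036 m and contact force between hoe and tray above 0.7 N), for 0.1 s.
2. the hoe keeps the tray pulled against the batten's stop plate with at least 2.5 N for 0.5 s (contact force between tray and batten above 2.5 N and contact force between hoe and tray above 2.5 N), for 0.5 s.
At the end, for the whole second after the job is handed in: The tray lies flat and still, its near wall within 2.5 mm of the stop plate's far face and square to it within 0.04 rad; the pot stands upright in it; the hoe lies still, released and blade down in both notches of its rest (within 22 mm along, 14 mm across) (x of stop_c0 in the frame of tray between -0.075 and -0.065 m and y of tray in the frame of batten between -0.07 and 0.07 m and angle between the x axis of tray and the x axis of batten, either way round below 0.04 rad and angle between tray's own z axis and vertical below 0.03 rad and linear speed of each of tray, hoe below 0.01 m/s and x of pot in the frame of tray between -0.05 and 0.05 m and y of pot in the frame of tray between -0.07 and 0.07 m and angle between pot's own z axis and vertical below 0.1 rad and x of hoe in the frame of rest between -0.022 and 0.022 m and y of hoe in the frame of rest between -0.014 and 0.014 m and z of hoe in the frame of rest between 0.087 and 0.099 m and angle between hoe's own z axis and vertical below 0.12 rad); the robot touches nothing.
It fails at once if the hoe bears on the tray with more than 15 N, or the tray is slammed on the stop (over 25 N) (contact force between hoe and tray above 15 N or contact force between tray and batten above 25 N).
It fails at once if the robot itself touches the tray or pot (contact force between any of the arm, the fingers and tray above 0.5 N or contact force between any of the arm, the fingers and pot above 0.5 N).
It fails at once if the tray or the pot is tipped (angle between tray's own z axis and vertical above 0.15 rad or angle between pot's own z axis and vertical above 0.3 rad).
It fails at once if a jar or the pruner holder is disturbed (moved 10 mm or tipped) (distance of any of jar0, jar1, jar2, holder from where it was at the start of the episode above 0.01 m or angle between any of jar0, jar1, jar2, holder's own z axis and vertical above 0.2 rad).
It fails at once if the shelf or the stacked pots are bumped with more than 8 N (contact force between any of the arm, the fingers, hoe and shelf above 8 N or contact force between any of the arm, the fingers, hoe and potstack above 8 N).
It also fails if it takes over 69 s, if anything falls off the work surface, if the arm or the gripper's body presses on something with over 40 N, if the wrist force passes 120 N, or if a joint passes its speed limit or range.

## Working session

There is one attempt and no reset: what is moved stays moved. The work goes in short steps, Python scripts to look and compute and a shell command to move; the robot and the scene stay as the last step left them, time stands still between calls to the robot, and variables do not carry over. Pictures are saved under pics/ and viewed, about 8 in all and at most 12, crops included, and the job is handed in when it is done.

```bash
ls; mkdir -p pics
python3 - <<'E'
from cell import robot, viewer
import cv2, numpy as np
s=robot.observe(); print({k:np.round(v,3).tolist() for k,v in s.items()})
for n in("side","top"):
    cv2.imwrite(f"pics/{n}0.png",viewer.read_camera(n)); m=viewer.camera_model(n); print(n,{k:np.round(v,4).tolist() if k!='name' else v for k,v in m.items()})
E
```

```text
pics
{'time': 0.0, 'qpos': [-1.318, 0.343, 1.525, -0.0, 1.275, -0.146], 'qvel': [0.001, 0.001, -0.0, -0.0, 0.001, 0.002], 'joint_efforts': [0.001, -43.124, -24.422, 0.072, 0.056, -0.0], 'tool_pos': [0.204, -0.484, 0.404], 'tool_rot': [-3.14, -0.0, 0.399], 'contact_force': [0.302, -0.12, 0.22], 'torque': [0.011, 0.037, 0.009], 'opening': 0.092}
side {'fx': 508.9422, 'fy': 508.9422, 'cx': 316.8834, 'cy': 232.9979, 'pose': [[-0.9184, 0.3624, -0.1588, 0.3122], [-0.3956, -0.8316, 0.3899, 0.4199], [0.0092, 0.4209, 0.9071, 1.1339], [0.0, 0.0, 0.0, 1.0]]}
top {'fx': 616.6185, 'fy': 616.6185, 'cx': 324.7977, 'cy': 248.6785, 'pose': [[-0.0199, 0.9833, -0.1811, 0.2337], [-0.9998, -0.0207, -0.0027, 0.0142], [-0.0064, 0.181, 0.9835, 1.6031], [0.0, 0.0, 0.0, 1.0]]}
```

View pics/top0.png

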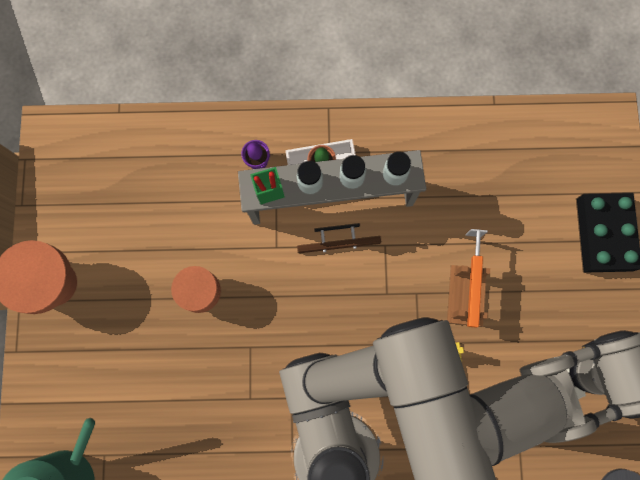

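View pics/side0.png

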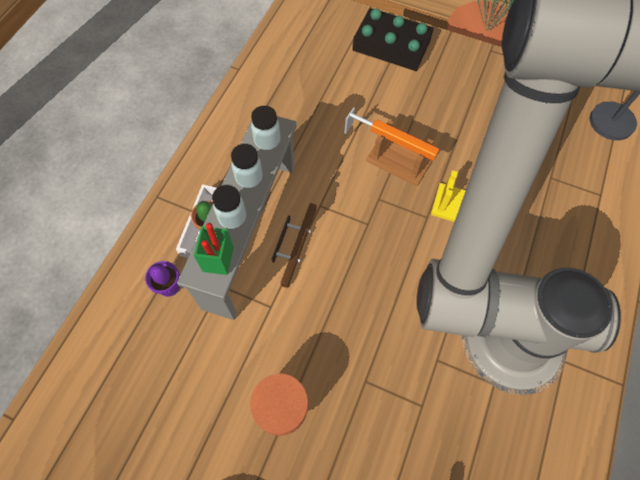

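The top view shows the hoe (orange handle at 476,290, blade at 477,232) on the brown rest. The batten is at (340,245) with its black plate at (337,227). The shelf carries the holder at (267,185) and jars at (309,175), (352,170) and (398,165). The tray's far rim shows behind the shelf at (321,150), with the cactus at (321,155).

Look-alikes: the yellow rest is at (455,348) and the purple pot at (256,154), neither meant. The brown rest holding the hoe and the terracotta pot in the tray fit the description. Next I'll measure and check an enlarged crop.

```bash
cat > h.py <<'E'
from cell import robot, viewer
import cv2, numpy as np
def ray(n,uv):
    m=viewer.camera_model(n);P=np.array(m["pose"])
    d=P[:3,:3]@np.array([(uv[0]-m["cx"])/m["fx"],-(uv[1]-m["cy"])/m["fy"],-1]);return P[:3,3],d
def onz(n,uv,z):
    o,d=ray(n,uv);return o+d*(z-o[2])/d[2]
def proj(n,p):
    m=viewer.camera_model(n);P=np.array(m["pose"]);c=P[:3,:3].T@(np.array(p)-P[:3,3])
    return np.array([m["cx"]-m["fx"]*c[0]/c[2],m["cy"]+m["fy"]*c[1]/c[2]])
def tri(a,b):
    o1,d1=ray("top",a);o2,d2=ray("side",b);A=np.stack([d1,-d2],1)
    t=np.linalg.lstsq(A,o2-o1,rcond=None)[0];p,q=o1+d1*t[0],o2+d2*t[1];return (p+q)/2,np.linalg.norm(p-q)
def hsv(n,im,lo,hi,box):
    m=cv2.inRange(cv2.cvtColor(im,cv2.COLOR_BGR2HSV),lo,hi);k=np.zeros_like(m);x0,y0,x1,y1=box;k[y0:y1,x0:x1]=m[y0:y1,x0:x1];return k
def rect(k):
    c=max(cv2.findContours(k,cv2.RETR_EXTERNAL,cv2.CHAIN_APPROX_NONE)[0],key=cv2.contourArea);return cv2.boxPoints(cv2.minAreaRect(c)),cv2.minAreaRect(c)
E
python3 - <<'E'
from h import *
t=cv2.imread("pics/top0.png");s=cv2.imread("pics/side0.png")
for n,im,box in(("top",t,(440,240,500,340)),("side",s,(350,100,450,170))):
    b,r=rect(hsv(n,im,(5,200,150),(16,255,255),box));print(n,"hoe",b.tolist(),r)
    print([onz(n,p,.106).round(4).tolist() for p in b])
for n,im,box in(("top",t,(290,234,390,256)),("side",s,(272,200,322,292))):
    b,r=rect(hsv(n,im,(0,0,0),(180,255,75),box));print(n,"batten",[onz(n,p,.025).round(4).tolist() for p in b])
a=cv2.resize(t[125:265,230:430],None,fx=4,fy=4,interpolation=cv2.INTER_CUBIC);cv2.imwrite("pics/ct.png",a)
a=np.hstack([cv2.resize(s[175:295,170:330],None,fx=3,fy=3,interpolation=cv2.INTER_CUBIC),cv2.resize(t[220:340,440:545],None,fx=3,fy=3,interpolation=cv2.INTER_CUBIC)]);cv2.imwrite("pics/cs.png",a)
E
```

```text
top hoe [[469.0, 309.0], [469.0, 309.0], [469.0, 309.0], [469.0, 309.0]] ((469.0, 309.0), (0.0, 0.0), 0.0)
[[0.3535, -0.3278, 0.106], [0.3535, -0.3278, 0.106], [0.3535, -0.3278, 0.106], [0.3535, -0.3278, 0.106]]
side hoe [[369.9285888671875, 130.46607971191406], [375.7613525390625, 118.18663024902344], [438.87200927734375, 148.16419982910156], [433.03924560546875, 160.4436492919922]] ((404.4002990722656, 139.3151397705078), (69.8685073852539, 13.594324111938477), 25.4077205657959)
[[0.4825, -0.3293, 0.106], [0.4824, -0.3699, 0.106], [0.3111, -0.3476, 0.106], [0.3132, -0.3084, 0.106]]
top batten [[0.5249, 0.0318, 0.025], [0.5689, 0.0281, 0.025], [0.5527, -0.1511, 0.025], [0.5088, -0.1465, 0.025]]
side batten [[0.5406, 0.0271, 0.025], [0.5548, -0.1252, 0.025], [0.5337, -0.1254, 0.025], [0.5206, 0.0265, 0.025]]
```

View pics/ct.png

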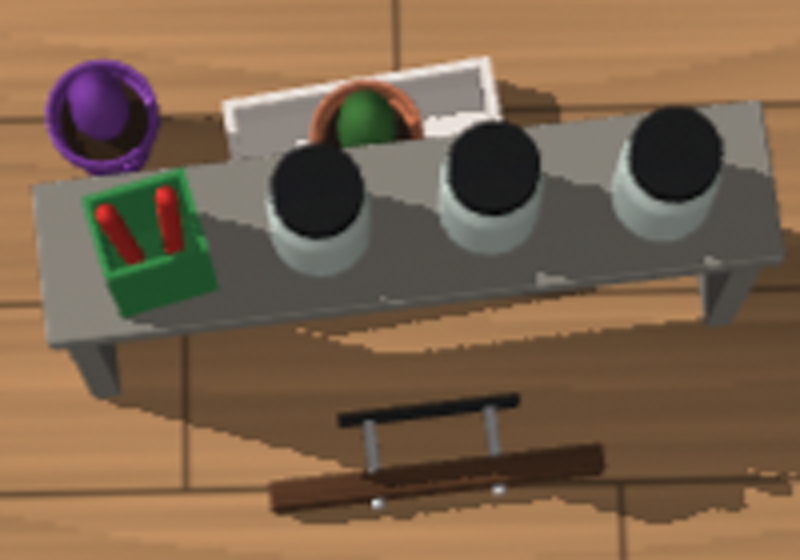

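View pics/cs.png

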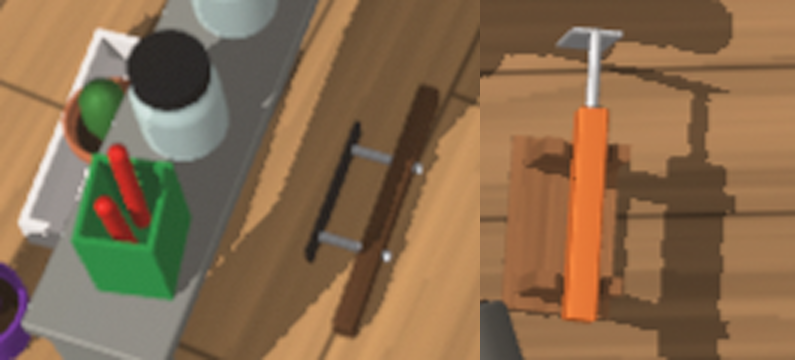

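The crops show the tray's far rim corners at about (286,150) and (352,139). The stop plate's far edge runs (314,228)–(360,223), the batten's far top edge (297,246)–(381,236), and the shelf's front edge (242,212)–(426,190). The hoe lies in the brown rest's notches with its blade down, so it's the right one.

Run:
```python
from h import *
t=cv2.imread("pics/top0.png");s=cv2.imread("pics/side0.png")
P=lambda l,pts,z:print(l,[onz("top",p,z)[:2].round(4).tolist() for p in pts])
P("tray far",[(285.75,150.5),(352.5,139.5)],.04)
P("shelf",[(238,171.25),(418,150.25),(426.25,189.5),(242.5,211.75)],.193)
P("batten far",[(297.5,246.25),(381,236)],.025)
P("plate far",[(314.5,228.5),(359.75,223.5)],.026)
for n,im,box in(("top",t,(440,240,500,340)),("side",s,(350,100,450,170))):
    k=hsv(n,im,(5,200,130),(20,255,255),box);h=cv2.cvtColor(im,cv2.COLOR_BGR2HSV)
    b,r=rect(k);print(n,b.round(1).tolist(),[onz(n,p,.106).round(4)[:2].tolist() for p in b])
for r in(265,290,315): print([(c,h_.tolist()) for c,h_ in zip(range(464,486),cv2.cvtColor(t,cv2.COLOR_BGR2HSV)[r,464:486])])
# side view of tray corners
print("tray corners side px expected",[proj("side",[*onz("top",p,.04)[:2],.04]).round(1).tolist() for p in[(285.75,150.5),(352.5,139.5)]])
```

```text
tray far [[0.7889, 0.117], [0.8156, -0.0611]]
shelf [[0.6853, 0.2211], [0.7281, -0.2097], [0.6306, -0.2246], [0.5858, 0.21]]
batten far [[0.5322, 0.0895], [0.5549, -0.1288]]
plate far [[0.5784, 0.0444], [0.5892, -0.0743]]
top [[469.0, 309.0], [469.0, 309.0], [469.0, 309.0], [469.0, 309.0]] [[0.3535, -0.3278], [0.3535, -0.3278], [0.3535, -0.3278], [0.3535, -0.3278]]
side [[369.8999938964844, 130.5], [375.79998779296875, 118.19999694824219], [438.8999938964844, 148.1999969482422], [433.0, 160.39999389648438]] [[0.4825, -0.3293], [0.4824, -0.3699], [0.3111, -0.3476], [0.3132, -0.3084]]
[(464, [14, 132, 170]), (465, [14, 132, 172]), (466, [14, 130, 172]), (467, [14, 128, 175]), (468, [14, 127, 177]), (469, [14, 127, 177]), (470, [13, 143, 182]), (471, [11, 182, 200]), (472, [11, 197, 210]), (473, [11, 192, 235]), (474, [11, 193, 235]), (475, [11, 193, 230]), (476, [11, 194, 229]), (477, [11, 195, 228]), (478, [11, 193, 228]), (479, [11, 195, 227]), (480, [11, 195, 226]), (481, [11, 196, 221]), (482, [12, 160, 183]), (483, [14, 130, 175]), (484, [14, 124, 179]), (485, [14, 125, 179])]
[(4
[... 368 characters left out ...]
80, [11, 192, 185]), (481, [12, 155, 164]), (482, [13, 148, 164]), (483, [13, 147, 160]), (484, [12, 145, 157]), (485, [14, 136, 116])]
[(464, [13, 148, 145]), (465, [12, 146, 110]), (466, [12, 146, 94]), (467, [12, 154, 93]), (468, [11, 195, 182]), (469, [11, 198, 212]), (470, [11, 191, 235]), (471, [11, 191, 236]), (472, [11, 192, 232]), (473, [11, 193, 230]), (474, [11, 194, 230]), (475, [11, 194, 229]), (476, [11, 193, 228]), (477, [11, 193, 227]), (478, [11, 195, 225]), (479, [11, 192, 149]), (480, [12, 157, 70]), (481, [13, 141, 76]), (482, [12, 143, 89]), (483, [12, 147, 132]), (484, [12, 146, 152]), (485, [12, 146, 154])]
tray corners side px expected [[176.1, 248.3], [202.9, 183.7]]
```

Run:
```python
from h import *
a=onz("top",(477.25,265),.106);b=onz("top",(474.25,315),.106)
e=onz("top",(477.7,256),.106);f=onz("top",(473.2,326.5),.106)
y=np.arctan2(*(a-b)[1::-1]);u=np.array([np.cos(y),np.sin(y),0]);print("yaw",y,np.degrees(y))
print("ends",e.round(4),f.round(4),"len",np.linalg.norm(e-f)); o=(e+f)/2+.0025*u;print("origin",o.round(4))
# side check: handle box of mask covers top+side faces
pr=[o+u*d+np.array([-u[1],u[0],0])*w for d in(-.09,.085) for w in(-.012,.012)]
print("side px of top face",[proj("side",p).round(1).tolist() for p in pr])
# blade check
print("blade top px pred",[proj("top",o+u*.15+np.array([-u[1],u[0],0])*w+[0,0,-.009]).round(1).tolist() for w in(-.02,.02)])
# pot: cactus top triang
print("cactus",tri((321.2,154),(203.5,209)),onz("top",(321,154),.115))
s=robot.observe();print(s["tool_pos"])
```

```text
yaw -0.12342324438401416 -7.071630997015751
ends [ 0.4832 -0.3573  0.106 ] [ 0.3113 -0.3353  0.106 ] len 0.17328542573325179
origin [ 0.3997 -0.3466  0.106 ]
side px of top face [[439.7, 148.5], [435.5, 155.7], [375.6, 118.5], [371.1, 125.2]]
blade top px pred [[486.3, 231.5], [470.2, 229.9]]
cactus (array([0.75643507, 0.02252965, 0.09730469]), np.float64(0.001345365144620418)) [0.75099403 0.02306547 0.115     ]
[ 0.20385384 -0.48368555  0.40409882]
```

```bash
python3 -m creep '[[[28,20,0,0,0,-5],[28,20,0,0,0,-5],[28,20,0,0,0,-5],[28,20,0,0,0,-5],[28,20,0,0,0,-5]]]' -1 60
```

```text
time: 0.52
tool_pos: [0.343, -0.3836, 0.4017]
tool_rot: [-3.137, 0.003, -0.066]
contact_force: [0.9, -0.4, -0.6]
opening: 0.0919
```

```bash
python3 -m creep '[[[28,18,-20,0,0,-2],[28,18,-20,0,0,-1],[0,0,-35,0,0,0],[0,0,-30,0,0,0],[0,0,0,0,0,0]]]'
```

```text
time: 0.93
tool_pos: [0.4067, -0.3395, 0.2943]
tool_rot: [-3.14, -0.001, -0.118]
contact_force: [-1.6, 1.3, -0.1]
opening: 0.092
```

```bash
python3 -m creep '[[[-7,-7,-5,0,0,-0.3],[0,0,-14,0,0,0],[0,0,-14,0,0,0],[0,0,-8,0,0,0],[0,0,0,0,0,0]]]'
```

```text
time: 1.35
tool_pos: [0.398, -0.3505, 0.2557]
tool_rot: [3.141, -0.003, -0.125]
contact_force: [0.3, 0.4, -0.4]
opening: 0.092
```

```bash
python3 -m creep '[[[1.5,4,-3,0,0,0],[0,0,0,0,0,0]]]'; python3 -m creep '[[[0,0,0,0,0,0],[0,0,0,0,0,0],[0,0,0,0,0,0],[0,0,0,0,0,0],[0,0,0,0,0,0]]]' 1 60;python3 -m creep '[[[0,0,0,0,0,0],[0,0,0,0,0,0],[0,0,0,0,0,0]]]'
```

```text
time: 1.52
tool_pos: [0.3991, -0.3478, 0.2544]
tool_rot: [3.139, -0.005, -0.127]
contact_force: [-0.6, 0.9, -1.2]
opening: 0.0918
time: 1.93
tool_pos: [0.3995, -0.3485, 0.2576]
tool_rot: [3.135, -0.009, -0.127]
contact_force: [-0.0, -1.1, -0.2]
opening: 0.0631
time: 2.18
tool_pos: [0.3996, -0.3485, 0.2579]
tool_rot: [3.135, -0.01, -0.127]
contact_force: [-0.4, -0.2, 0.0]
opening: 0.0429
```

```bash
python3 -m creep '[[[0,0,-2,0,0,0],[0,0,-2,0,0,0],[0,0,0,0,0,0],[0,0,0,0,0,0],[0,0,0,0,0,0]]]' 1 60;python3 -m creep '[[[0,0,0,0,0,0],[0,0,0,0,0,0],[0,0,0,0,0,0]]]'
```

```text
time: 2.6
tool_pos: [0.3997, -0.3484, 0.2535]
tool_rot: [3.135, -0.009, -0.127]
contact_force: [-1.1, 0.2, 2.0]
opening: 0.0232
time: 2.85
tool_pos: [0.3997, -0.3484, 0.2535]
tool_rot: [3.135, -0.009, -0.127]
contact_force: [-0.4, 0.3, 1.5]
opening: 0.0236
```

```bash
python3 -m creep '[[[0,0,8,0,0,0],[0,0,15,0,0,0],[0,0,20,0,0,0],[0,0,18,0,0,0],[0,0,0,0,0,0]]]'
python3 - <<'E'
from h import *
im=viewer.read_camera("side");t=viewer.read_camera("top");cv2.imwrite("pics/l1.png",np.hstack([cv2.resize(im[60:220,320:470],None,fx=2.6,fy=2.6),cv2.resize(t[200:360,430:580],None,fx=2.6,fy=2.6)]));print(robot.observe()["tool_pos"],robot.observe()["contact_force"])
E
```

```text
time: 3.27
tool_pos: [0.3989, -0.3476, 0.3161]
tool_rot: [3.139, -0.004, -0.127]
contact_force: [1.2, -0.5, -1.2]
opening: 0.0234
[ 0.39833947 -0.34705443  0.31311462] [-0.16500504  0.42671788 -1.52425501]
```

View pics/l1.png

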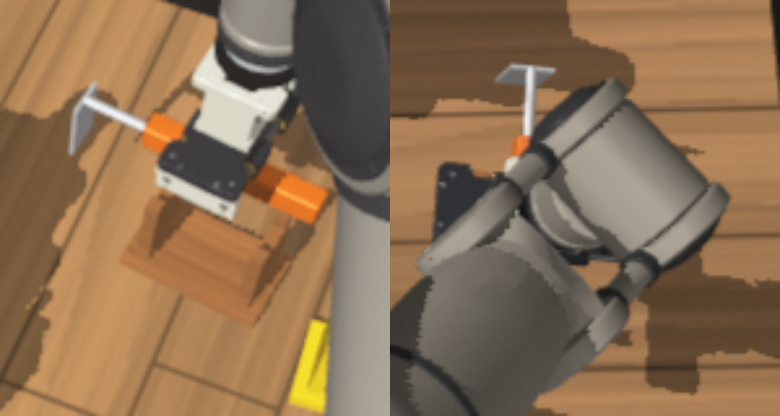

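The hoe is out of the notches, level, blade down and firmly gripped (blade at about (356,100) in the side image). The empty rest is visible below it. I'll carry it to a spot in front of the shelf.

```bash
python3 -m creep '[[[0,20,0,0,0,0],[0,30,0,0,0,1.2],[0,32,-3,0,0,1.2],[0,32,-3,0,0,1.2],[0,32,-3,0,0,1.2]]]';  python3 -m creep '[[[3,32,-3,0,0,1.2],[3,32,-3,0,0,1.2],[3,32,-3,0,0,1.2],[3,28,-3,0,0,1.2],[3,20,0,0,0,1]]]'
```

```text
time: 3.78
tool_pos: [0.3962, -0.2009, 0.2983]
tool_rot: [-3.14, 0.003, -0.049]
contact_force: [1.2, 0.3, -1.2]
opening: 0.0236
time: 4.2
tool_pos: [0.4067, -0.0476, 0.2795]
tool_rot: [-3.134, 0.015, 0.056]
contact_force: [0.0, -0.0, -2.1]
opening: 0.0237
```

```bash
python3 -m creep '[[[5,16,0,0,0,1.3],[5,6,-2,0,-0.8,1.2],[3,2,-1,-0.3,0,0],[0,0,0,0,0,0]]]'
python3 - <<'E'
from h import *
s=robot.observe();print(s["tool_pos"],s["tool_rot"],s["contact_force"])
im=viewer.read_camera("side");t=viewer.read_camera("top")
cv2.imwrite("pics/l2.png",np.hstack([cv2.resize(im[170:300,170:340],None,fx=2.3,fy=2.3),cv2.resize(t[130:300,230:430],None,fx=1.76,fy=1.76)]))
cv2.imwrite("pics/side2.png",im);cv2.imwrite("pics/top2.png",t)
E
```

```text
time: 4.53
tool_pos: [0.4185, -0.0185, 0.2724]
tool_rot: [-3.138, 0.008, 0.109]
contact_force: [-0.5, -0.4, -2.3]
opening: 0.0239
[ 0.41850223 -0.018534    0.27242544] [-3.13767215  0.00807537  0.10915458] [-0.4995405  -0.39727194 -2.3329229 ]
```

View pics/l2.png

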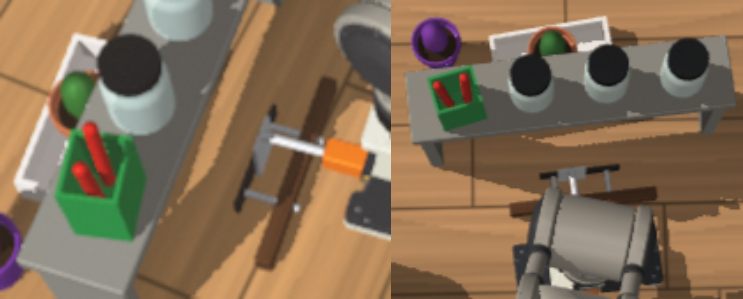

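Run:
```python
from h import *
s=robot.observe();p=np.array(s["tool_pos"]);y=s["tool_rot"][2];u=np.array([np.cos(y),np.sin(y),0]);v=np.array([-u[1],u[0],0])
h=p-[0,0,.1605]
for n in("top","side"):
    print(n,[proj(n,h+.15*u+w*v+[0,0,z]).round(1).tolist() for z in(.004,-.058) for w in(-.02,.02)])
t=cv2.imread("pics/top2.png");a=cv2.cvtColor(t,cv2.COLOR_BGR2HSV)[210:245,300:370];k=((a[...,1]<40)&(a[...,2]>110)).astype(np.uint8)
n,l,st,c=cv2.connectedComponentsWithStats(k);print(st[1:]+[300,210,0,0,0])
s_=cv2.imread("pics/side2.png");cv2.imwrite("pics/b.png",np.hstack([cv2.resize(t[205:255,295:375],None,fx=5,fy=5),cv2.resize(s_[205:255,260:340],None,fx=5,fy=5)]))
```

```text
top [[341.0, 223.7], [324.9, 225.7], [340.5, 229.0], [325.1, 231.0]]
side [[285.3, 218.1], [279.5, 233.6], [286.6, 230.0], [281.1, 244.9]]
[[334 225   6   2   7]
 [325 226   6   1   6]
 [332 226   1   1   1]
 [331 229   5  12  43]
 [352 228   2   4   5]
 [322 232   1   3   3]
 [353 235   1   3   3]
 [316 238   8   7  39]
 [327 243  11   2  15]]
```

View pics/b.png

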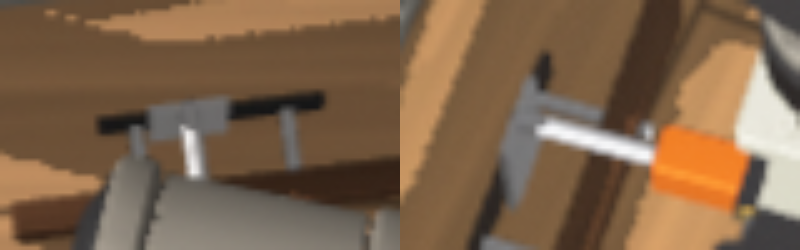

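The top image shows the blade at (324.6,225.8)–(340.6,224.4), against a predicted (324.9,225.7)–(341.0,223.7), so the hoe is well known in the hand. I'll go in over the near wall next.

```bash
python3 -m creep '[[[15,1.8,1,0,0,0],[20,2.3,0,0,-0.3,0],[20,2.2,0,0,0,-0.2],[20,2.2,0,0,0,0],[15,1.6,0,0,0,0]]]'
```

```text
time: 5.05
tool_pos: [0.5083, -0.0143, 0.273]
tool_rot: [-3.138, 0.008, 0.094]
contact_force: [0.2, -0.1, -0.9]
opening: 0.0236
```

```bash
python3 -m creep '[[[15,4,0,0,0,0.4],[12,4,0,0,0,0],[3,1,0,0,-0.3,0],[0,0,0,0,0,0]]]'
```

```text
time: 5.38
tool_pos: [0.542, -0.0102, 0.2721]
tool_rot: [-3.139, 0.001, 0.094]
contact_force: [0.8, 1.3, -1.4]
opening: 0.0233
```

```bash
python3 -m creep '[[[0,0,-8,0,0,0.3],[0,0,-10,0,0,0],[0,0,-10,0,0,0],[0,0,-5,0,0,0],[0,0,0,0,0,0]]]'
```

```text
time: 5.8
tool_pos: [0.5389, -0.0124, 0.235]
tool_rot: [-3.139, 0.005, 0.096]
contact_force: [0.3, -0.4, -0.7]
opening: 0.0234
```

```bash
python3 -m creep '[[[0,0,-3,0,0,0],[-2,0,0,0,0,0],[-3,-0.3,0,0,0,0],[-3,-0.3,0,0,0,0]]]'; python3 -m creep '[[[-2,-0.2,0,0,0,0],[-2,-0.2,0,0,0,0]]]'
```

```text
time: 6.13
tool_pos: [0.5301, -0.013, 0.2309]
tool_rot: [-3.138, 0.007, 0.096]
contact_force: [-0.3, 0.2, -1.2]
opening: 0.0238
time: 6.3
tool_pos: [0.526, -0.0133, 0.2316]
tool_rot: [-3.139, 0.004, 0.097]
contact_force: [3.2, 1.3, -3.0]
opening: 0.0234
```

```bash
python3 -m creep '[[[-1.5,-0.2,0,0,0,0],[-1.5,-0.2,0,0,0,0],[-1.5,-0.2,0,0,0,0],[-1.5,-0.2,0,0,0,0]]]'; python3 -m creep '[[[-2,-0.2,0,0,0,0],[-2,-0.2,0,0,0,0],[-2,-0.2,0,0,0,0],[-2,-0.2,0,0,0,0],[-2,-0.2,0,0,0,0]]]'
```

```text
time: 6.63
tool_pos: [0.5203, -0.0141, 0.2328]
tool_rot: [-3.14, -0.001, 0.097]
contact_force: [2.3, 0.3, -2.8]
opening: 0.0238
time: 7.05
tool_pos: [0.5097, -0.0152, 0.233]
tool_rot: [-3.14, -0.002, 0.097]
contact_force: [2.7, 0.3, -2.4]
opening: 0.0234
```

```bash
python3 -m creep '[[[-2.5,-0.3,-0.3,0,0,0],[-2.5,-0.3,0,0,0,0],[-2.5,-0.3,0,0,0,0],[-2.5,-0.3,0,0,0,0],[-2.5,-0.3,0,0,0,0]]]'; python3 -m creep '[[[-2.5,-0.3,-0.3,0,0,0],[-2.5,-0.3,0,0,0,0],[-2.5,-0.3,0,0,0,0],[-2.5,-0.3,0,0,0,0],[-2.5,-0.3,0,0,0,0]]]'; python3 -m creep '[[[-2.5,-0.3,-0.3,0,0,0],[-2.5,-0.3,0,0,0,0],[-2.5,-0.3,0,0,0,0],[-2,-0.2,0,0,0,0],[-1.5,-0.2,0,0,0,0]]]'
```

```text
time: 7.47
tool_pos: [0.4961, -0.017, 0.2329]
tool_rot: [-3.14, -0.003, 0.096]
contact_force: [3.0, 0.7, -3.0]
opening: 0.0234
time: 7.88
tool_pos: [0.4823, -0.0187, 0.2327]
tool_rot: [-3.141, -0.004, 0.096]
contact_force: [3.4, -0.2, -2.5]
opening: 0.0235
time: 8.3
tool_pos: [0.47, -0.0202, 0.2326]
tool_rot: [-3.141, -0.005, 0.096]
contact_force: [2.2, 0.7, -2.0]
opening: 0.0234
```

```bash
python3 -m creep '[[[-1.5,-0.2,-0.3,0,0,0],[-1.5,-0.2,0,0,0,0],[-1.5,-0.2,0,0,0,0],[-1.5,-0.2,0,0,0,0],[-1.5,-0.2,0,0,0,0]]]'; python3 -m creep '[[[-1,-0.1,-0.3,0,0,0],[-1,-0.1,0,0,0,0],[-1,-0.1,0,0,0,0],[-1,-0.1,0,0,0,0]]]'
```

```text
time: 8.72
tool_pos: [0.462, -0.0213, 0.2324]
tool_rot: [-3.141, -0.005, 0.096]
contact_force: [3.1, 0.5, -2.4]
opening: 0.0233
time: 9.05
tool_pos: [0.4577, -0.0218, 0.2322]
tool_rot: [-3.141, -0.006, 0.096]
contact_force: [2.8, 0.8, -2.9]
opening: 0.0239
```

```bash
python3 -m creep '[[[-1,-0.1,-0.2,0,0,0],[-1,-0.1,0,0,0,0],[-1,-0.1,0,0,0,0]]]'; python3 -m creep '[[[-1,-0.1,0,0,0,0],[-1,-0.1,0,0,0,0],[-1,-0.1,0,0,0,0]]]'
```

```text
time: 9.3
tool_pos: [0.4545, -0.0222, 0.2321]
tool_rot: [-3.141, -0.007, 0.096]
contact_force: [2.9, -0.3, -2.4]
opening: 0.0238
time: 9.55
tool_pos: [0.4512, -0.0225, 0.2321]
tool_rot: [-3.141, -0.007, 0.096]
contact_force: [3.1, 1.3, -2.2]
opening: 0.0233
```

```bash
python3 -m creep '[[[-0.8,-0.1,0,0,0,0],[-0.8,-0.1,0,0,0,0]]]'; python3 -m creep '[[[-0.8,-0.1,0,0,0,0],[-0.8,-0.1,0,0,0,0]]]'; python3 -m creep '[[[-0.8,-0.1,0,0,0,0],[-0.8,-0.1,0,0,0,0]]]'
```

```text
time: 9.72
tool_pos: [0.4493, -0.0227, 0.2321]
tool_rot: [-3.141, -0.007, 0.096]
contact_force: [3.1, -0.1, -2.2]
opening: 0.024
time: 9.88
tool_pos: [0.4476, -0.023, 0.2321]
tool_rot: [-3.141, -0.007, 0.096]
contact_force: [3.1, 0.7, -1.8]
opening: 0.0238
time: 10.05
tool_pos: [0.4458, -0.0232, 0.2321]
tool_rot: [-3.141, -0.007, 0.096]
contact_force: [3.5, 1.5, -2.1]
opening: 0.0234
```

```bash
python3 -m creep '[[[-0.7,-0.1,0,0,0,0],[-0.7,-0.1,0,0,0,0]]]'; python3 -m creep '[[[-0.7,-0.1,0,0,0,0],[-0.7,-0.1,0,0,0,0]]]'; python3 -m creep '[[[-0.7,-0.1,0,0,0,0],[-0.7,-0.1,0,0,0,0]]]'
```

```text
time: 10.22
tool_pos: [0.4442, -0.0234, 0.2321]
tool_rot: [-3.141, -0.007, 0.096]
contact_force: [3.0, 1.2, -2.4]
opening: 0.0235
time: 10.38
tool_pos: [0.4429, -0.0236, 0.2322]
tool_rot: [-3.141, -0.007, 0.096]
contact_force: [5.5, 0.5, -3.4]
opening: 0.0236
time: 10.55
tool_pos: [0.4423, -0.0239, 0.2323]
tool_rot: [3.141, -0.011, 0.096]
contact_force: [2.7, -0.1, -1.1]
opening: 0.0233
```

```bash
python3 -m creep '[[[-0.7,-0.1,0,0,0,0],[-0.7,-0.1,0,0,0,0]]]'; python3 -m creep '[[[-0.7,-0.1,0,0,0,0],[-0.7,-0.1,0,0,0,0]]]'
```

```text
time: 10.72
tool_pos: [0.4417, -0.024, 0.2325]
tool_rot: [3.141, -0.014, 0.096]
contact_force: [6.6, 1.2, -4.1]
opening: 0.0237
time: 10.88
tool_pos: [0.4412, -0.0242, 0.2326]
tool_rot: [3.14, -0.017, 0.096]
contact_force: [5.8, 0.8, -3.4]
opening: 0.0234
```

```bash
python3 -m creep '[[[-0.9,-0.1,0,0,0.15,0],[-0.9,-0.1,0,0,0.15,0]]]'; python3 -m creep '[[[-0.9,-0.1,0,0,0.15,0],[-0.9,-0.1,0,0,0.15,0]]]'
```

```text
time: 11.05
tool_pos: [0.441, -0.0244, 0.2331]
tool_rot: [3.14, -0.017, 0.096]
contact_force: [7.1, 2.5, -5.2]
opening: 0.0238
time: 11.22
tool_pos: [0.4409, -0.0246, 0.2335]
tool_rot: [3.139, -0.018, 0.096]
contact_force: [7.5, 3.0, -4.5]
opening: 0.0233
```

```bash
python3 -m creep '[[[-0.9,0.1,-0.3,0,0.2,0],[-0.9,0.1,-0.3,0,0.2,0],[-0.9,0.1,-0.2,0,0.2,0],[-0.9,0.1,-0.2,0,0.2,0]]]'; python3 -m creep '[[[-0.9,0.1,-0.2,0,0.2,0],[-0.9,0.1,-0.2,0,0.2,0],[-0.9,0.1,-0.2,0,0.2,0],[-0.9,0.1,-0.2,0,0.2,0]]]'
```

```text
time: 11.55
tool_pos: [0.4411, -0.0243, 0.2336]
tool_rot: [3.138, -0.017, 0.096]
contact_force: [7.9, 1.0, -3.7]
opening: 0.0237
time: 11.88
tool_pos: [0.4413, -0.024, 0.2339]
tool_rot: [3.137, -0.016, 0.096]
contact_force: [8.0, 1.8, -5.0]
opening: 0.0238
```

```bash
python3 -m creep '[[[-0.9,0,-0.4,0.1,0.2,0],[-0.9,0,-0.4,0.1,0.2,0],[-0.9,0,-0.4,0,0.2,0],[-0.9,0,-0.4,0,0.2,0],[-0.9,0,-0.4,0,0.2,0]]]'
python3 - <<'E'
from h import *
im=viewer.read_camera("side");t=viewer.read_camera("top");cv2.imwrite("pics/side3.png",im);cv2.imwrite("pics/top3.png",t)
print(robot.observe()["contact_force"])
cv2.imwrite("pics/l3.png",np.hstack([cv2.resize(im[165:285,175:315],None,fx=3,fy=3,interpolation=cv2.INTER_CUBIC),cv2.resize(t[140:260,270:390],None,fx=3,fy=3,interpolation=cv2.INTER_CUBIC)]))
E
```

```text
time: 12.3
tool_pos: [0.4415, -0.0245, 0.2336]
tool_rot: [3.138, -0.015, 0.096]
contact_force: [6.9, 2.7, -2.4]
opening: 0.0237
[ 7.4667403   1.62562175 -3.05625478]
```

View pics/l3.png

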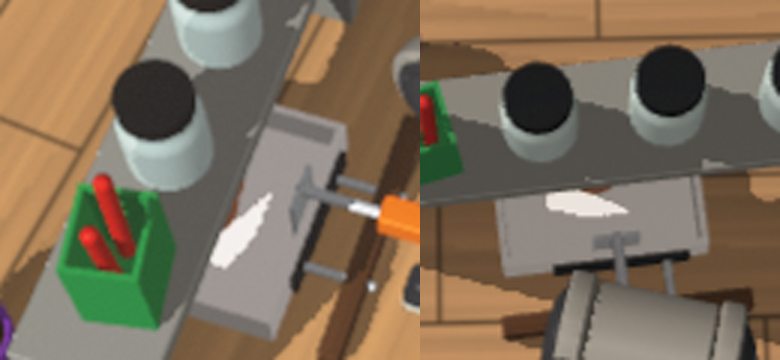

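Left (side) half: the tray is up against the black plate and the blade is inside its near wall. Right (top) half: the tray's near edge (503,275)–(708,250) and the plate (553,270)–(690,254) are parallel and touching. I've held about 7–8 N for over a second, so I'll unhook now.

```bash
python3 -m creep '[[[1.5,0,0,0,0,0],[4,0.4,0,0,0.3,0],[4,0.4,0,0,0.2,0],[0,0,0,0,0,0]]]';  python3 -m creep '[[[0,0,6,0,0,0],[0,0,12,0,0,0],[0,0,14,0,0,0],[0,0,10,0,0,0],[0,0,0,0,0,0]]]'
```

```text
time: 12.73
tool_pos: [0.4499, -0.0233, 0.2329]
tool_rot: [3.141, 0.002, 0.096]
contact_force: [0.7, -0.7, -1.0]
opening: 0.0239
time: 13.15
tool_pos: [0.4484, -0.023, 0.276]
tool_rot: [-3.14, 0.01, 0.097]
contact_force: [0.7, -0.1, -1.2]
opening: 0.0236
```

```bash
python3 -m creep '[[[-15,-1.5,0,0,-0.4,0],[-20,-2,2,0,-0.2,0],[-18,-4,10,0,0,-0.5],[-2,-20,12,0,0,-1.2],[0,-30,10,0,0,-1.2]]]';  python3 -m creep '[[[0,-32,4,0,0,-1.2],[0,-32,0,0,0,-1.2],[0,-32,0,0,0,-1.2],[0,-32,0,0,0,-1.2],[0,-32,0,0,0,-1.2]]]'
```

```text
time: 13.57
tool_pos: [0.3889, -0.0779, 0.3087]
tool_rot: [-3.137, 0.006, 0.051]
contact_force: [1.3, -0.6, -1.5]
opening: 0.0239
time: 13.98
tool_pos: [0.3859, -0.2429, 0.3142]
tool_rot: [-3.137, 0.005, -0.055]
contact_force: [2.0, 0.4, -0.7]
opening: 0.0237
```

```bash
python3 -m creep '[[[3,-32,0,0,0,-1.2],[3,-30,0,0,-0.3,-1.2],[3,-20,0,0,-0.3,-1],[3,-6,0,0,0,-0.5],[0,0,0,0,0,0]]]'
python3 - <<'E'
from h import *
im=viewer.read_camera("side");t=viewer.read_camera("top");cv2.imwrite("pics/side4.png",im);cv2.imwrite("pics/top4.png",t)
s=robot.observe();print(s["tool_pos"],s["tool_rot"])
cv2.imwrite("pics/l4.png",np.hstack([cv2.resize(im[80:220,330:470],None,fx=2.8,fy=2.8),cv2.resize(t[200:340,430:570],None,fx=2.8,fy=2.8)]))
E
```

```text
time: 14.4
tool_pos: [0.3955, -0.3407, 0.3118]
tool_rot: [-3.136, -0.003, -0.135]
contact_force: [0.0, -0.0, -1.3]
opening: 0.0237
[ 0.39533111 -0.33892186  0.3117323 ] [-3.13470575e+00 -1.53513357e-03 -1.32631637e-01]
```

View pics/l4.png

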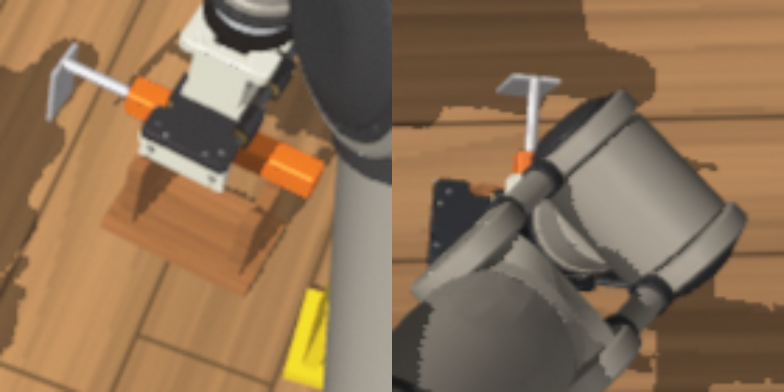

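The hoe hangs level over the brown rest just as it did after lifting (blade at about (354,104) in the side image), so it hasn't slipped in the jaws. Lowering it now.

```bash
python3 -m creep '[[[3,-7,0,-0.4,-0.3,0.2],[1,-2,-8,-0.3,-0.1,0],[0,0,-12,0,0,0],[0,0,-8,0,0,0],[0,0,0,0,0,0]]]'
```

```text
time: 14.92
tool_pos: [0.4003, -0.3437, 0.2821]
tool_rot: [3.137, -0.01, -0.122]
contact_force: [-0.6, 0.5, -1.7]
opening: 0.0235
```

```bash
python3 -m creep '[[[-0.5,-4.5,-4,0,0,-0.3],[0,0,-8,0,0,0],[0,0,-7,0,0,0],[0,0,-2,0,0,0],[0,0,0,0,0,0]]]'
```

```text
time: 15.33
tool_pos: [0.4001, -0.3476, 0.2589]
tool_rot: [3.137, -0.01, -0.126]
contact_force: [0.1, 0.6, -1.3]
opening: 0.0237
```

```bash
python3 -m creep '[[[0,-0.6,-2.5,0,0,0],[0,0,-2,0,0,0],[0,0,-1,0,0,0]]]'; python3 -m creep '[[[0,0,-1,0,0,0],[0,0,0,0,0,0]]]'
```

```text
time: 15.58
tool_pos: [0.4002, -0.3484, 0.2534]
tool_rot: [3.137, -0.01, -0.126]
contact_force: [-3.2, 4.1, 12.4]
opening: 0.0238
time: 15.75
tool_pos: [0.4002, -0.3484, 0.254]
tool_rot: [3.136, -0.011, -0.126]
contact_force: [-0.3, -0.4, -1.6]
opening: 0.0235
```

Touchdown came at z = 0.2534, the same height as the grasp. Opening.

```bash
python3 -m creep '[[[0,0,-0.5,0,0,0],[0,0,0,0,0,0],[0,0,0,0,0,0],[0,0,0,0,0,0],[0,0,0,0,0,0]]]' 0.2; python3 -m creep '[[[0,0,0,0,0,0],[0,0,0,0,0,0],[0,0,0,0,0,0],[0,0,0,0,0,0]]]' -1
```

```text
time: 16.17
tool_pos: [0.4006, -0.3489, 0.2545]
tool_rot: [3.134, -0.014, -0.126]
contact_force: [0.3, -0.3, 0.2]
opening: 0.0369
time: 16.5
tool_pos: [0.4006, -0.3489, 0.2544]
tool_rot: [3.134, -0.014, -0.126]
contact_force: [0.5, 0.1, 1.2]
opening: 0.0589
```

```bash
python3 -m creep '[[[0,0,8,0,0,0],[0,0,15,0,0,0],[0,0,25,0,0,0],[0,0,30,0,0,0],[0,0,30,0,0,0]]]' -1; python3 -m creep '[[[-25,-20,10,0,0,5],[-28,-22,0,0,0,5],[-28,-22,0,0,0,5],[-28,-22,0,0,0,5],[-28,-22,0,0,0,5]]]';python3 -m creep '[[[-28,-20,0,0,0,3],[-20,-10,0,0,0,0],[0,0,0,0,0,0]]]'
python3 - <<'E'
from h import *
im=viewer.read_camera("side");t=viewer.read_camera("top");cv2.imwrite("pics/side5.png",im);cv2.imwrite("pics/top5.png",t)
for n,i,b in(("top",t,(440,240,500,340)),("side",im,(350,100,450,170))):
    k=hsv(n,i,(5,178,170),(14,255,255),b);print(n,rect(k)); i0=cv2.imread(f"pics/{n}0.png");print("before",rect(hsv(n,i0,(5,178,170),(14,255,255),b)))
    d=cv2.absdiff(i,i0).max(2)
    x0,y0,x1,y1=((235,130,430,195) if n=="top" else(185,100,300,180));print("shelf diff px",int((d[y0:y1,x0:x1]>40).sum()))
a=np.hstack([cv2.resize(im[90:300,150:470],None,fx=1.25,fy=1.25),cv2.resize(t[130:340,230:500],None,fx=1.25,fy=1.25)])
cv2.imwrite("pics/l5.png",a)
E
```

```text
time: 16.92
tool_pos: [0.399, -0.3472, 0.3612]
tool_rot: [-3.139, -0.002, -0.126]
contact_force: [0.5, -0.2, -0.1]
opening: 0.0904
time: 17.33
tool_pos: [0.2625, -0.4545, 0.3844]
tool_rot: [3.128, -0.013, 0.339]
contact_force: [-0.9, -1.8, -0.9]
opening: 0.0917
time: 17.58
tool_pos: [0.2073, -0.4887, 0.3869]
tool_rot: [3.124, -0.011, 0.394]
contact_force: [-0.0, -0.1, 0.4]
opening: 0.0921
top (array([[467.31406, 325.50366],
       [471.35147, 254.84863],
       [482.97067, 255.51257],
       [478.93326, 326.1676 ]], dtype=float32), ((475.1423645019531, 290.50811767578125), (11.63815689086914, 70.77027893066406), 3.2704880237579346))
before (array([[466.6459 , 325.66534],
       [471.0389 , 255.37743],
       [482.55643, 256.0973 ],
       [478.16342, 326.3852 ]], dtype=float32), ((474.6011657714844, 290.8813171386719), (11.539982795715332, 70.42507934570312), 3.5763344764709473))
shelf diff px 1150
side (array([[369.50427, 130.17847],
       [375.3966 , 117.65723],
       [439.11047, 147.64023],
       [433.21814, 160.16147]], dtype=float32), ((404.307373046875, 138.9093475341797), (70.41618347167969, 13.838404655456543), 25.201122283935547))
before (array([[369.3966 , 130.65724],
       [375.2663 , 118.18415],
       [439.1728 , 148.2578 ],
       [433.3031 , 160.7309 ]], dtype=float32), ((404.2846984863281, 139.45751953125), (70.62908172607422, 13.785179138183594), 25.201122283935547))
shelf diff px 0
```

View pics/l5.png

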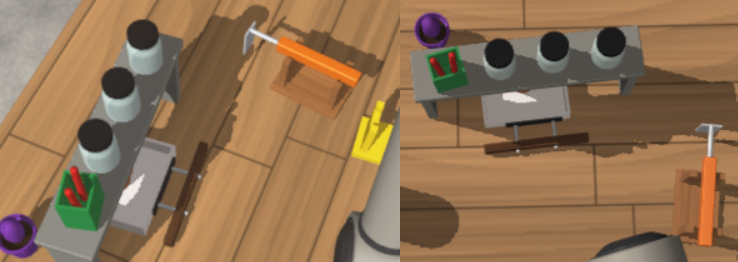

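The final view shows the hoe in both notches, within about 0.5 px of where it started. The jars and holder are unchanged in the side view. One last crop will check the tray against the plate.

Run:
```python
import cv2,numpy as np
t=cv2.imread("pics/top5.png");s=cv2.imread("pics/side5.png")
f=lambda a:cv2.resize(a,(400,400),interpolation=cv2.INTER_NEAREST)
cv2.imwrite("pics/c5.png",np.hstack([f(t[180:260,290:370]),f(s[195:285,230:320])]))
```

```text
(no output)
```

View pics/c5.png

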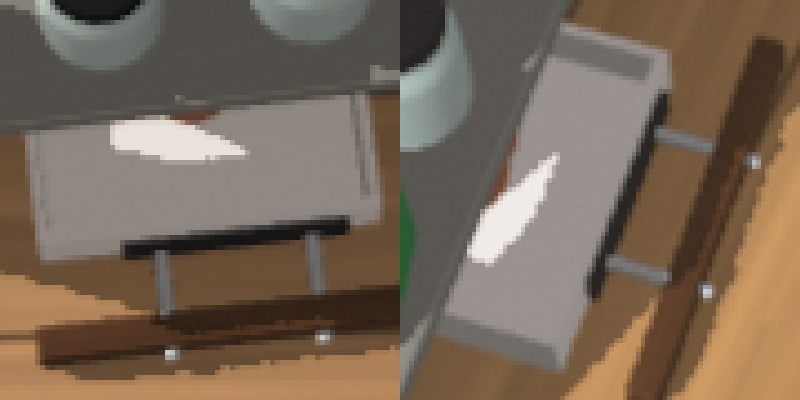

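The tray's near edge (slope −0.117) is parallel to the plate (−0.106) and the batten (−0.119) to within about 0.01 rad. No wood shows between tray and plate in either view, and the robot is clear. Handing in.

```bash
python3 -c "
from cell import robot
print(robot.observe()['time']);robot.hand_in()"
```

```text
17.6833
the job is handed in; nothing more can be done
```

I hooked the tray's near wall with the hoe and drew it about 83 mm to the stop plate, then laid the hoe back in its rest. I handed the job in at 17.7 s; no verdict is reported.

- **Pull:** sliding took about 3 N. I then held about 7–8 N at the stop for more than 1 s. The highest force I read while pulling was 8 N, though I only saw readings at the end of each move.
- **Tray:** in the last pictures its near wall is on the stop plate with no gap visible in either view, and square to it within about 0.01 rad.
- **Hoe:** it is back in both notches within about 0.5 px of where it started, with the gripper open and clear.
- **Jars and holder:** the side image of that part of the shelf shows no changed pixels. The top image of the same area does change (1150 pixels), which I put down to the tray having left the space behind the shelf; I did not check it further.
- **Pot:** it is mostly hidden under the shelf. Only part of its rim showed, where I expected it, so I could not confirm directly that it is upright.

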